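# Clear the jammed planer and reset its tripped switch

### The job

The block planer has tripped with a wooden furniture block left in its feed channel. First take the block out and set it down gently, without dropping it, flat on the floor of the empty bay of the furniture case; the channel fences and the bay walls stand higher than the block and each shut off different sides of it, so put it down on the bench between and take it again the other way. Then reset the tripped lever: push it towards the ring mark until you feel it come hard against its stop, without forcing it, and after that throw it fully on, towards the bar mark; leave the other things where they stand.

Things in the scene. Friction and masses are not known exactly. Their poses are not given: they have to be found in the camera images.
- block_mid (a point): Centre (half-way up) of the loose block of light wood, 70 mm long (x) by 34 mm wide (y) by 40 mm high (z), about 80 g. It lies flat in the feed channel of the planer with its long side (x) along the channel.
- channel (a point): Centre of the bed of the fixed planer (320 x 150 mm), bed 30 mm above the bench. x runs along the feed channel to the hood, z up. Two fences 22 mm thick, 44 mm above the bed (higher than the block), from x = -160 to 100 mm; the channel between is 42 mm wide: only fingers at the block's two ends fit in. Hood from x = 100 to 160 mm, 90 mm above the bed; a motor juts 50 mm out at +y beside it.
- bay_floor (a point): Centre of the empty bay's floor, 6 mm above the bench, in a fixed wooden case 180 (x) by 216 mm (y) centred 43 mm in +x, 52 mm in -y from here; its other bays hold blocks. z up. The bay is 78 (x) by 96 mm (y); walls 55 mm above its floor, 8 mm thick. The block fits with its length along x, then only fingers closing along y have room.
- pivot (a point): Pivot of the switch lever, 62 mm above the bench, in the middle of a fixed grey box 160 (x) by 90 (y) by 55 mm high. The lever swings in this frame's x-z plane: off towards -x (raised white ring on the box top), on towards +x (raised white bar). Steel cheeks beside the lever (y = 16 to 24 mm each side) reach 16 mm above the pivot.
- lever_top (a point): Top of the lever, 114 mm from the pivot. Upper 75 mm: round black grip 18 mm thick; below it a 12 mm steel bar. Pushed slowly 50 mm above the pivot it takes about 2 to 5 N all the way; at a stop the force rises sharply. Never push it with more than 28 N.
- lever (a joint): Lever angle (rad): 0 upright, negative to off, on stop at 0.70. Starts tripped, near upright; stays where left. Tripped, it is blocked towards on at 0.06 to 0.52. Pushing it hard against the off stop resets the trip; 0.1 rad short of that leaves it tripped. The off stop lies between -0.37 and -0.91, different each time, unseen: it must be felt.
- ink_tin_mid (a point): Half-way up a standing round tin, 72 mm in diameter, 85 mm high; to be left alone.
- brush_grip (a point): Grip of a brush lying on the bench; to be left alone.
- roller_center (a point): Centre of a standing steel roller, 44 mm in diameter, 120 mm high; to be left alone.
Mind the look-alikes: they are no part of the job. Leave any orange or red look-alike of the part that bears pivot alone. Of the things that look like the part that bears block_mid, the smaller one is meant.

How it is judged:
By the outcome, as a careful person would: the job done as asked, in the order asked, and still so for the second after the job is handed in, with the robot touching nothing.
It also fails if it takes over 72 s, if anything falls off the work surface, if the arm or the gripper's body presses on something with over 40 N, if the wrist force passes 120 N, or if a joint passes its speed limit or range.

### The arm

A 6-joint arm with a two-finger parallel gripper is mounted at the origin on the work surface. World frame = base frame: x ahead of the robot, y to its left, z up, the work surface at z = 0. Lengths are in mm, angles in degrees, forces in N, time in s.
With the tool pointing down it reaches from about 300 to 850 mm from the base axis. Payload 4.2 kg.
Tool frame: the origin (TCP) lies at the very end of the fingers, on their centre line; the grasp point (between the pads) lies 19 mm behind it (env.grip_point_offset is the distance from the TCP to the grasp point, in mm); z points along the fingers, y is the line along which they close (so a half turn about z gives the same grasp; the last joint's range is limited). The gripper opens to 91 mm and grips with 3 to 60 N. Pads are 32 mm wide; open, the fingers measure 118 mm over their backs; the gripper's body (76 mm by 178 mm) begins 60 mm behind the grasp point.
Start: joints at [-77.98, 18.312, 89.639, -0, 72.044, -1.146], TCP at [130.977, -559.9, 213.976] pointing down, gripper open.
Joint ranges: [-177.97, 177.97], [-48.28, 115.42], [12.27, 149.76], [-77.06, 257.06], [2.81, 150.46], [-146.56, 146.56]. Speed limits (degrees/s): [147.25, 147.25, 180, 180, 180, 180].

### API

Orientations are given as [roll, pitch, yaw] about the fixed x, y, z axes, in that order (R = Rz(yaw) Ry(pitch) Rx(roll)).
In Python, from workcell import env gives the robot as it stands. The module is installed in compiled form; this text tells all that it offers.
- The arm moves only by the tool arm_command, never from a script. Its argument "rows" is a list of rows, each an object with "delta_pos": the shift along the tool's x, y, z in mm, a list of three; "roll": the turn about the tool's z in units of 5 degrees (1.0 is 5 degrees); "jaw": the opening in per cent of the stroke, from 0 (shut) to 100 (fully open). A call has 1 to 20 rows; each row is the pose to reach, as a shift and turn from the pose commanded when the call began, along the tool's axes at that moment; what a row does not reach only later rows make up. A row lasts 1/12 s, in which the tool goes at most 41.7 mm and 7.16 degrees, less where a joint would pass 70% of its speed; a pose out of reach is approached as far as the arm can. A call with a gripper value outside its range is refused whole. The fingers move at their own pace and stop on an object; "squeeze" is the grip in N (left out, the last holds). Time passes only in rows, so rows that repeat a pose let the fingers close. It gives the time, the measured TCP pose, the force, the opening and the grip force at its end, in the units of the state.
- env.state(): the state, without advancing time (a new reading comes with each control period).
- env.grab_frame(name): name is "scene" or "side" or "wrist"; returns a dict with "img" (420x560x3 uint8, blue, green, red), "z_map" (420x560 float32, mm along the optical axis (not along the pixel's ray), 0 where there is no reading), "fov_y" (degrees; the focal length in pixels is half the picture's height over the tangent of half this angle, whatever the lens; pixels are square), "cx", "cy" (the principal point, pixels), "R" (3x3) and "t" (3): a world point X has camera coordinates R X + t; the wrist camera has in their place "T_tool_cam" (4x4, takes a point from camera to tool coordinates, whose origin is the TCP and whose axes are the flange's). Camera axes: x right, y down, z forward; pixel columns grow to the right and rows downward; lengths in mm; the calibration is good to about 2 mm. A picture is of the moment at which its call begins: read the wrist's pose just before it.
- env.job_done(): hands the job in; it is judged then, once.
The state is a dict: "time_s": time; "qpos": joint angles; "qvel": joint speeds; "effort": joint torques, N m; "ee_pos": TCP position; "ee_rot": TCP orientation; "force": force on the tool from outside, world axes, zero at the start; "torque": the same for the moment, N m; "gripper_width": finger opening in mm; "gripper_force": force on a finger pad.
Only numpy, scipy, OpenCV 4.12 (cv2) and the standard library are available. Lean on these libraries where they do the work, as an engineer would, in place of code of your own. Each camera call takes 0.05 s, during which the arm holds its last target. There are 200 camera calls.

## Working session

There is one attempt and no reset: what is moved stays moved. The work goes in short steps, Python scripts to look and compute and a tool call to move; the robot and the scene stay as the last step left them, time stands still between calls to the robot, and variables do not carry over. Pictures are saved under pics/ and viewed, at most 10 in all, crops included, and the job is handed in when it is done.

Besides the shell and the picture viewer there is one more tool, called after "Emit:" as name(argument=value, ...) on one line, values as JSON. arm_command: Moves the arm, as the interface text tells. Its arguments: {"type":"object","properties":{"rows":{"type":"array"},"squeeze":{"type":"number"}},"required":["rows"]}

```bash
mkdir -p pics
cat > h.py <<'E'
import numpy as np, cv2
from workcell import env
from scipy.spatial.transform import Rotation as Ro
def grab(n):
    s=env.state(); f=env.grab_frame(n); np.set_printoptions(suppress=True,precision=1)
    foc=f["img"].shape[0]/2/np.tan(np.radians(f["fov_y"])/2)
    if "R" in f: R=np.array(f["R"]); t=np.array(f["t"]); Rc=R.T; c=-R.T@t
    else:
        T=np.array(f["T_tool_cam"]); Rt=Ro.from_euler("xyz",s["ee_rot"],degrees=True).as_matrix()
        Rc=Rt@T[:3,:3]; c=Rt@T[:3,3]+np.array(s["ee_pos"])
    z=f["z_map"]; h,w=z.shape; u,v=np.meshgrid(np.arange(w),np.arange(h))
    d=np.stack([(u-f["cx"])/foc,(v-f["cy"])/foc,np.ones_like(z)],-1)@Rc.T
    P=c+d*z[...,None]; P[z<=0]=np.nan
    return f["img"],P,c,d
def save(n,p):
    img,P,c,d=grab(n); cv2.imwrite(f"pics/{p}.png",img); np.savez(f"{p}.npz",img=img,P=P,c=c,d=d); return img,P,c,d
E
python3 - <<'E'
from h import *
a=save("scene","s1")[0]; b=save("side","d1")[0]
print(env.state())
E
```

```text
{'time_s': 0.1, 'qpos': array([-78. ,  18.3,  89.7,   0. ,  72. ,  -1.1]), 'qvel': array([ 0. , -0.1, -0.2, -0. ,  0. , -0.1]), 'effort': array([  0. , -41.3, -23.3,   0.1,   0. ,  -0. ]), 'ee_pos': array([ 130.9, -559.4,  213.2]), 'ee_rot': array([-179.9,   -0. ,   13.2]), 'force': array([-0.5,  0.7,  0.2]), 'torque': array([ 0., -0.,  0.]), 'gripper_force': 0.0, 'gripper_width': 91.38964989186036}
```

View pics/s1.png

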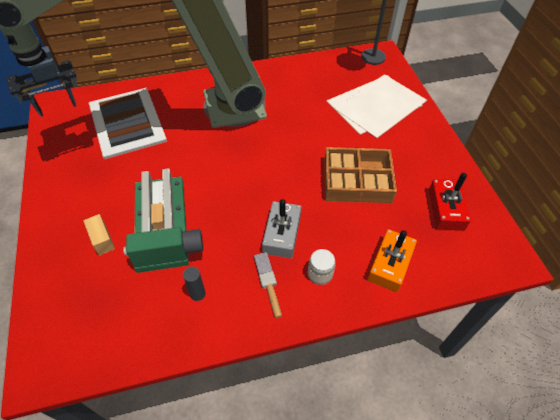

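View pics/d1.png

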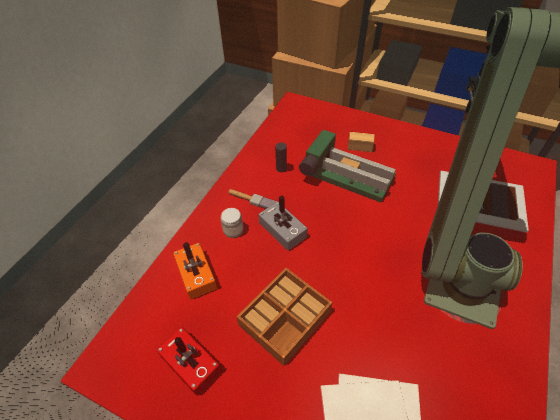

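The scene view shows the planer at px (165,225) with the block at (158,215), the case at (360,175) with its empty bay at (375,160), and the grey switch at (283,225). The larger loose block at (98,233) and the orange and red switches are look-alikes. Next I measure.

Run:
```python
from h import *
from scipy.spatial import cKDTree
np.set_printoptions(suppress=True,precision=1)
C=[]
for n in("s1","d1"):
    q=np.load(n+".npz"); P=q["P"]; img=q["img"]
    m=np.isfinite(P[...,2])
    hs=cv2.cvtColor(img,cv2.COLOR_BGR2HSV)
    C.append((P,hs,m))
def rect(name,f,zlo,zhi,box):
    for k,(P,hs,m) in zip("sd",C):
        mm=m&f(hs)&(P[...,2]>zlo)&(P[...,2]<zhi)&(P[...,0]>box[0])&(P[...,0]<box[1])&(P[...,1]>box[2])&(P[...,1]<box[3])
        p=P[mm]
        if len(p)<8: print(name,k,"few",len(p)); continue
        r=cv2.minAreaRect(p[:,:2].astype(np.float32)); print(name,k,len(p),np.array(r[0]),np.array(r[1]),round(r[2],1),p[:,2].mean())
s=C[0][0]
for nm,(u,v) in dict(block=(158,211),planer=(165,225),bay=(375,160),case=(360,175),grey=(275,235),grip=(283,204),tin=(322,257),roller=(193,272),big=(97,228),brush=(270,290),hood=(160,245)).items(): print(nm,s[v,u])
```

```text
block [ 489.8 -317.8   75.1]
planer [ 545.3 -303.    75.5]
bay [398.8 413.6   5.6]
case [494.7 314.3  64.1]
grey [641.5  -0.1  52.8]
grip [620.4  28.  166.9]
tin [763.3 101.9  86.8]
roller [ 740.7 -243.   117.4]
big [ 496.4 -497.4   59.8]
brush [793.3 -52.1  21.1]
hood [ 639.9 -317.1  120.7]
```

Run:
```python
from h import *
np.set_printoptions(suppress=True,precision=1)
C=[]
for n in("s1","d1"):
    q=np.load(n+".npz"); C.append((n,q["P"],cv2.cvtColor(q["img"],cv2.COLOR_BGR2HSV)))
def rect(name,f,zlo,zhi,b):
    for n,P,hs in C:
        H,S,V=[hs[...,i].astype(int) for i in range(3)]
        x,y,z=P[...,0],P[...,1],P[...,2]
        mm=(f(H,S,V)&(z>zlo)&(z<zhi)&(x>b[0])&(x<b[1])&(y>b[2])&(y<b[3])).astype(np.uint8)
        nc,l,st,_=cv2.connectedComponentsWithStats(mm)
        for i in range(1,nc):
            if st[i,4]<25: continue
            p=P[l==i]; r=cv2.minAreaRect(p[:,:2].astype(np.float32)); print(name,n,len(p),np.array(r[0]),np.array(r[1]),round(r[2],1),"z",np.median(p[:,2]))
al=lambda H,S,V:H>=0
rect("blk",lambda H,S,V:(H>8)&(H<25)&(S>80),50,90,(400,600,-400,-250))
rect("fence",lambda H,S,V:(S<70),66,85,(380,640,-420,-230))
rect("planer green",lambda H,S,V:(H>45)&(H<95)&(S>70),20,140,(350,720,-450,-200))
rect("hood",lambda H,S,V:(H>45)&(H<95)&(S>70),105,140,(350,750,-450,-200))
rect("case",lambda H,S,V:(H>5)&(H<28),52,75,(300,600,200,560))
rect("bayfl",al,1,12,(345,450,360,470))
rect("grey",lambda H,S,V:(S<60),48,60,(540,760,-80,120))
rect("grip",lambda H,S,V:(V<70),100,190,(540,760,-80,120))
rect("greywhite",lambda H,S,V:(S<60)&(V>190),50,66,(540,760,-80,120))
# top-down occupancy heightmap
W=np.zeros((600,1100,3),np.uint8)
for n,P,hs in C:
    img=np.load(n+".npz")["img"]; ok=np.isfinite(P[...,2])&(P[...,2]>-5)&(P[...,2]<250)
    p=P[ok]; o=np.argsort(p[:,2]); c=img[ok][o]; p=p[o]
    i=((900-p[:,0])).astype(int); j=((550-p[:,1])).astype(int)
    k=(i>1)&(i<598)&(j>1)&(j<1098)
    for di in(0,1):
        for dj in (0,1): W[i[k]+di,j[k]+dj]=c[k]
cv2.imwrite("pics/top.png",cv2.resize(W,(800,436)))
```

```text
blk s1 265 [ 491.2 -324.7] [38.8 70.9] 86.6 z 69.95923028829998
blk d1 77 [ 583.3 -318.9] [135.2  11.7] 84.7 z 74.78610054530805
blk d1 135 [ 492.  -323.9] [48.4 78.4] 86.0 z 68.53208104532428
fence s1 370 [ 469.5 -290.2] [ 26.2 178.3] 85.7 z 74.73800505812244
fence s1 374 [ 466.2 -352.4] [ 23.3 171. ] 85.4 z 74.76465877457406
fence d1 210 [ 478.4 -351. ] [ 23.7 195.6] 86.2 z 72.76858273090647
fence d1 265 [ 481.6 -289.5] [ 29.1 203.9] 85.9 z 72.53365037286312
planer green s1 2692 [ 496. -323.] [150.  302.8] 86.0 z 83.80458492996752
planer green d1 331 [ 613.5 -327.5] [143.8  52. ] 86.4 z 118.85029699320069
planer green d1 313 [ 464.2 -260.2] [ 38.  229.4] 85.5 z 28.904352783909644
hood s1 1118 [ 615.5 -331.5] [150.1  61.6] 86.3 z 120.12125240926741
hood d1 331 [ 613.5 -327.5] [143.8  52. ] 86.4 z 118.85029699320069
case s1 1051 [465.8 325.4] [216.2 186.1] 73.7 z 60.61877505040411
case d1 1278 [465.2 324.9] [218.2 180.9] 73.4 z 59.550291623524345
bayfl s1 185 [413.1 401.7] [84.3 38. ] 79.3 z 7.314942785354333
bayfl d1 269 [431.3 390.7] [65.5 41.7] 81.5 z 5.304839024843659
bayfl d1 28 [394.1 413.4] [56.1  8.9] 74.4 z 5.550452335537102
grey s1 1055 [612.5  28.9] [ 89.9 159.7] 65.1 z 55.854281443071386
grey d1 623 [611.6  32.2] [ 87.8 157.9] 66.2 z 53.95657125559205
grip s1 82 [617.7  27.9] [15.1 10.4] 78.8 z 145.28170131528617
grip d1 68 [610.7  34.2] [16.3 10.6] 20.3 z 144.65483802736117
```

View pics/top.png

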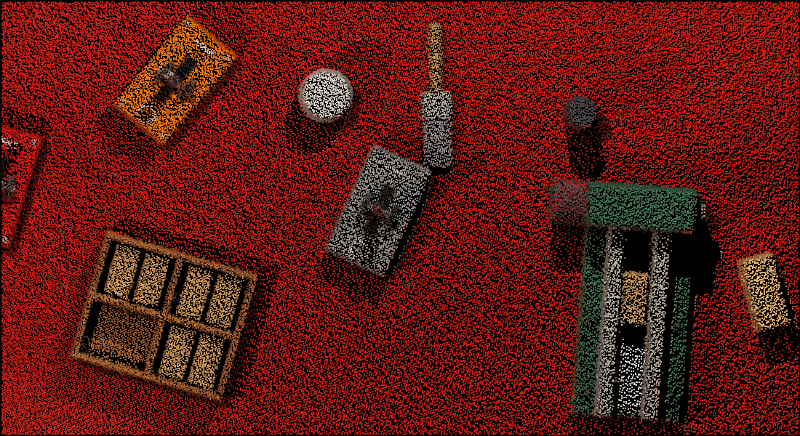

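Top view (built from depth): the planer's feed direction points away from the robot at about -4°, the case's empty bay is at about (439,387) with yaw -16°, and the switch is at (612,30) with its long axis at about -25°. I'll add a helper that works out the deltas.

```bash
cat >> h.py <<'E'
def go(x,y,z,psi):
    s=env.state(); R=Ro.from_euler("xyz",s["ee_rot"],degrees=True).as_matrix()
    d=R.T@(np.array([x,y,z])-s["ee_pos"]); cur=s["ee_rot"][2]
    print("t",s["time_s"],"pos",s["ee_pos"],"rot",s["ee_rot"],"delta",d.round(1),"roll",round(-((psi-cur+180)%360-180)/5,2))
E
python3 - <<'E'
from h import *
go(491.5,-324,210,86)
q=np.load("d1.npz"); P=q["P"]; np.set_printoptions(suppress=True,precision=1)
print("ring?",P[231,294],"bar?",P[210,270])
E
```

```text
t 0.1 pos [ 130.88786771 -559.44490332  213.20178107] rot [-1.79908482e+02 -2.14192013e-03  1.31675762e+01] delta [ 404.8 -147.1    3.5] roll -14.57
ring? [556.   54.1  52.6] bar? [667.1   9.8  58.3]
```

Emit:
arm_command(rows=[{"delta_pos": [405, -147, 3.5], "roll": -14.57, "jaw": 100}, {"delta_pos": [405, -147, 3.5], "roll": -14.57, "jaw": 100}, {"delta_pos": [405, -147, 3.5], "roll": -14.57, "jaw": 100}, {"delta_pos": [405, -147, 3.5], "roll": -14.57, "jaw": 100}, {"delta_pos": [405, -147, 3.5], "roll": -14.57, "jaw": 100}, {"delta_pos": [405, -147, 3.5], "roll": -14.57, "jaw": 100}, {"delta_pos": [405, -147, 3.5], "roll": -14.57, "jaw": 100}, {"delta_pos": [405, -147, 3.5], "roll": -14.57, "jaw": 100}, {"delta_pos": [405, -147, 3.5], "roll": -14.57, "jaw": 100}, {"delta_pos": [405, -147, 3.5], "roll": -14.57, "jaw": 100}, {"delta_pos": [405, -147, 3.5], "roll": -14.57, "jaw": 100}, {"delta_pos": [405, -147, 3.5], "roll": -14.57, "jaw": 100}, {"delta_pos": [405, -147, 3.5], "roll": -14.57, "jaw": 100}, {"delta_pos": [405, -147, 3.5], "roll": -14.57, "jaw": 90}, {"delta_pos": [405, -147, 3.5], "roll": -14.57, "jaw": 90}])

```text
time_s: 1.35
ee_pos: [490.4, -325.5, 210.4]
ee_rot: [-180.0, 0.0, 85.9]
force: [0.6, 1.2, -0.6]
gripper_width: 82.9
gripper_force: 0.0
```

Run:
```python
from h import *
img,P,c,d=save("wrist","w1"); np.set_printoptions(suppress=True,precision=1)
print(env.state()["ee_pos"],c,P[210,280])
hs=cv2.cvtColor(img,cv2.COLOR_BGR2HSV).astype(int); H,S,V=hs[...,0],hs[...,1],hs[...,2]
z=P[...,2]; near=(abs(P[...,0]-491)<140)&(abs(P[...,1]+324)<110)
for nm,m in dict(block=(H>8)&(H<26)&(S>70)&(z>62)&(z<80)&near,fence=(S<70)&(z>70)&(z<80)&near,hood=(z>110)&(z<130)).items():
    nc,l,st,_=cv2.connectedComponentsWithStats(m.astype(np.uint8))
    for i in range(1,nc):
        if st[i,4]<150: continue
        p=P[l==i]; r=cv2.minAreaRect(p[:,:2].astype(np.float32)); print(nm,len(p),np.array(r[0]),np.array(r[1]),round(r[2],1),p[:,:].min(0),p.max(0))
```

```text
[ 490.5 -325.6  210.5] [ 496.2 -246.2  381.6] [ 491.7 -331.8   70.7]
block 2390 [ 489.6 -323.7] [33.2 69.4] 85.9 [ 454.4 -342.6   62. ] [ 525.3 -304.9   73. ]
fence 10874 [ 466.8 -322.7] [ 86.4 237.6] 85.8 [ 351.  -372.7   70. ] [ 587.8 -271.3   77.2]
hood 12883 [ 615.8 -307.4] [196.3  59.6] 86.1 [ 581.9 -406.   110. ] [ 648.5 -208.9  123. ]
```

View pics/w1.png

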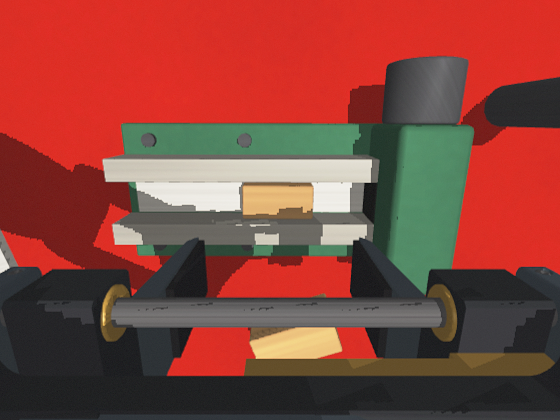

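The wrist view shows the block at px (278,200) between the fences, with the hood clear of the jaw. Block centre is (489.8,-323.7) with yaw -4°. Descending.

Emit:
arm_command(rows=[{"delta_pos": [1.9, -1, 35], "roll": 0, "jaw": 90}, {"delta_pos": [1.9, -1, 70], "roll": 0, "jaw": 90}, {"delta_pos": [1.9, -1, 100], "roll": 0, "jaw": 90}, {"delta_pos": [1.9, -1, 120], "roll": 0, "jaw": 90}, {"delta_pos": [1.9, -1, 128], "roll": 0, "jaw": 90}, {"delta_pos": [1.9, -1, 128], "roll": 0, "jaw": 90}])

```text
time_s: 1.9
ee_pos: [489.2, -322.6, 80.7]
ee_rot: [-179.8, -0.1, 85.9]
force: [0.6, -0.9, 0.3]
gripper_width: 81.7
gripper_force: 0.0
```

Run:
```python
from h import *
go(489.8,-323.7,46,85.9); print(env.state()["force"])
```

```text
t 1.9 pos [ 489.202467   -322.57910748   80.73399944] rot [-1.79794614e+02 -1.09504827e-01  8.59190821e+01] delta [-1.1  0.8 34.7] roll 0.0
[ 0.58801589 -0.85705049  0.30073746]
```

Emit:
arm_command(rows=[{"delta_pos": [-0.5, 0.5, 12], "roll": 0, "jaw": 90}, {"delta_pos": [-0.5, 0.5, 24], "roll": 0, "jaw": 90}, {"delta_pos": [-0.5, 0.5, 34.5], "roll": 0, "jaw": 90}, {"delta_pos": [-0.5, 0.5, 34.5], "roll": 0, "jaw": 90}])

```text
time_s: 2.23
ee_pos: [490.9, -323.2, 47.5]
ee_rot: [-179.9, -0.0, 86.0]
force: [-0.7, 0.4, -0.2]
gripper_width: 82.1
gripper_force: 0.0
```

Emit:
arm_command(rows=[{"delta_pos": [0, 0, 0], "roll": 0, "jaw": 60}, {"delta_pos": [0, 0, 0], "roll": 0, "jaw": 60}, {"delta_pos": [0, 0, 0], "roll": 0, "jaw": 60}, {"delta_pos": [0, 0, 0], "roll": 0, "jaw": 60}, {"delta_pos": [0, 0, 0], "roll": 0, "jaw": 60}, {"delta_pos": [0, 0, 0], "roll": 0, "jaw": 60}], squeeze=15)

```text
time_s: 2.73
ee_pos: [492.0, -323.6, 49.1]
ee_rot: [179.9, 0.1, 86.0]
force: [-0.7, 0.2, 5.6]
gripper_width: 69.8
gripper_force: 15.0
```

Emit:
arm_command(rows=[{"delta_pos": [0, 0, -10], "roll": 0, "jaw": 60}, {"delta_pos": [0, 0, -35], "roll": 0, "jaw": 60}, {"delta_pos": [0, 0, -65], "roll": 0, "jaw": 60}, {"delta_pos": [0, 0, -95], "roll": 0, "jaw": 60}, {"delta_pos": [0, 0, -120], "roll": 0, "jaw": 60}, {"delta_pos": [0, 0, -120], "roll": 0, "jaw": 60}, {"delta_pos": [0, 0, -120], "roll": 0, "jaw": 60}])

```text
time_s: 3.32
ee_pos: [492.1, -323.3, 169.6]
ee_rot: [179.8, 0.1, 86.0]
force: [0.2, 0.4, -0.1]
gripper_width: 70.2
gripper_force: 15.0
```

Run:
```python
from h import *
go(440,0,120,73.7); s=env.state();print(s["force"],s["gripper_width"])
```

```text
t 3.3167 pos [ 492.0741576  -323.32479888  169.64608306] rot [1.79828518e+02 9.13378799e-02 8.60219886e+01] delta [319.  -74.5  48.9] roll 2.46
[ 0.21194029  0.44373203 -0.13435392] 70.21308384110121
```

Emit:
arm_command(rows=[{"delta_pos": [30, -7, 0], "roll": 0.3, "jaw": 60}, {"delta_pos": [65, -15, 0], "roll": 0.6, "jaw": 60}, {"delta_pos": [100, -23, 0], "roll": 0.9, "jaw": 60}, {"delta_pos": [135, -31, 0], "roll": 1.2, "jaw": 60}, {"delta_pos": [170, -40, 0], "roll": 1.5, "jaw": 60}, {"delta_pos": [205, -48, 0], "roll": 1.8, "jaw": 60}, {"delta_pos": [240, -56, 0], "roll": 2.1, "jaw": 60}, {"delta_pos": [275, -64, 10], "roll": 2.3, "jaw": 60}, {"delta_pos": [300, -70, 25], "roll": 2.46, "jaw": 60}, {"delta_pos": [319, -74.5, 50], "roll": 2.46, "jaw": 60}, {"delta_pos": [319, -74.5, 80], "roll": 2.46, "jaw": 60}, {"delta_pos": [319, -74.5, 110], "roll": 2.46, "jaw": 60}, {"delta_pos": [319, -74.5, 130], "roll": 2.46, "jaw": 60}, {"delta_pos": [319, -74.5, 138], "roll": 2.46, "jaw": 60}, {"delta_pos": [319, -74.5, 138], "roll": 2.46, "jaw": 60}])

```text
time_s: 4.57
ee_pos: [436.7, 0.5, 27.6]
ee_rot: [-179.6, 0.1, 73.7]
force: [-0.1, -0.4, -1.3]
gripper_width: 70.1
gripper_force: 15.0
```

Run:
```python
from h import *
go(440,0,18,73.7)
img,P,c,d=save("side","d2"); s=env.state();print(s["force"],s["gripper_width"])
x,y,z=P[...,0],P[...,1],P[...,2]
hs=cv2.cvtColor(img,cv2.COLOR_BGR2HSV).astype(int); H,S=hs[...,0],hs[...,1]
m=(H>8)&(H<26)&(S>70)&(abs(x-440)<60)&(abs(y)<60)&(z>2); p=P[m]; print(len(p),np.nanpercentile(p,[2,98],axis=0) if len(p) else 0)
```

```text
t 4.5667 pos [436.74439682   0.45022097  27.55926857] rot [-1.79622804e+02  1.01692908e-01  7.37218740e+01] delta [0.5 3.3 9.5] roll 0.0
[-0.5 -0.7  0.8] 69.68942015909002
1587 [[382.8 -44.4  21.1]
 [478.3  59.2 475. ]]
```

Emit:
arm_command(rows=[{"delta_pos": [0, 0, 1.5], "roll": 0, "jaw": 60}, {"delta_pos": [0, 0, 3], "roll": 0, "jaw": 60}, {"delta_pos": [0, 0, 4.5], "roll": 0, "jaw": 60}, {"delta_pos": [0, 0, 6], "roll": 0, "jaw": 60}, {"delta_pos": [0, 0, 6], "roll": 0, "jaw": 60}])

```text
time_s: 5.03
ee_pos: [439.5, 0.2, 24.2]
ee_rot: [180.0, -0.0, 73.7]
force: [-0.2, 0.0, 0.2]
gripper_width: 70.0
gripper_force: 15.0
```

Emit:
arm_command(rows=[{"delta_pos": [0, 0, 1], "roll": 0, "jaw": 60}, {"delta_pos": [0, 0, 2], "roll": 0, "jaw": 60}, {"delta_pos": [0, 0, 2], "roll": 0, "jaw": 60}])

```text
time_s: 5.28
ee_pos: [439.2, 0.3, 21.9]
ee_rot: [-180.0, 0.0, 73.7]
force: [-1.0, -0.2, -1.2]
gripper_width: 70.1
gripper_force: 15.0
```

Emit:
arm_command(rows=[{"delta_pos": [0, 0, 1], "roll": 0, "jaw": 60}, {"delta_pos": [0, 0, 2], "roll": 0, "jaw": 60}, {"delta_pos": [0, 0, 2], "roll": 0, "jaw": 60}])

```text
time_s: 5.53
ee_pos: [439.1, 0.3, 19.7]
ee_rot: [-180.0, 0.0, 73.7]
force: [-0.4, 0.1, -0.5]
gripper_width: 69.9
gripper_force: 15.0
```

Emit:
arm_command(rows=[{"delta_pos": [0, 0, 0.5], "roll": 0, "jaw": 60}, {"delta_pos": [0, 0, 1], "roll": 0, "jaw": 60}, {"delta_pos": [0, 0, 1], "roll": 0, "jaw": 60}])

```text
time_s: 5.78
ee_pos: [439.3, 0.3, 19.1]
ee_rot: [180.0, 0.0, 73.7]
force: [-1.2, -0.3, 2.2]
gripper_width: 70.1
gripper_force: 15.0
```

Emit:
arm_command(rows=[{"delta_pos": [0, 0, 0.5], "roll": 0, "jaw": 60}, {"delta_pos": [0, 0, 0.5], "roll": 0, "jaw": 60}])

```text
time_s: 5.95
ee_pos: [439.3, 0.3, 19.0]
ee_rot: [180.0, -0.0, 73.7]
force: [-2.0, 1.1, 6.9]
gripper_width: 70.2
gripper_force: 15.0
```

Emit:
arm_command(rows=[{"delta_pos": [0, 0, 0.5], "roll": 0, "jaw": 90}, {"delta_pos": [0, 0, 0], "roll": 0, "jaw": 90}, {"delta_pos": [0, 0, 0], "roll": 0, "jaw": 90}, {"delta_pos": [0, 0, 0], "roll": 0, "jaw": 90}, {"delta_pos": [0, 0, 0], "roll": 0, "jaw": 90}, {"delta_pos": [0, 0, -20], "roll": 0, "jaw": 90}, {"delta_pos": [0, 0, -50], "roll": 0, "jaw": 90}, {"delta_pos": [0, 0, -90], "roll": 0, "jaw": 90}, {"delta_pos": [0, 0, -130], "roll": 0, "jaw": 90}, {"delta_pos": [0, 0, -150], "roll": 0, "jaw": 90}, {"delta_pos": [0, 0, -150], "roll": 0, "jaw": 90}, {"delta_pos": [0, 0, -150], "roll": 0, "jaw": 90}])

```text
time_s: 6.95
ee_pos: [439.8, 0.3, 169.2]
ee_rot: [179.9, -0.0, 73.7]
force: [-0.8, -0.2, -0.7]
gripper_width: 82.3
gripper_force: 0.0
```

Run:
```python
from h import *
np.set_printoptions(suppress=True,precision=1)
for cam in("wrist","scene"):
    img,P,c,d=save(cam,cam[0]+"3")
    x,y,z=P[...,0],P[...,1],P[...,2]
    hs=cv2.cvtColor(img,cv2.COLOR_BGR2HSV).astype(int); H,S=hs[...,0],hs[...,1]
    m=(H>8)&(H<26)&(S>50)&(abs(x-440)<80)&(abs(y)<80)&(z>30)&(z<50); p=P[m]
    if len(p)>10:
        r=cv2.minAreaRect(p[:,:2].astype(np.float32)); print(cam,len(p),np.array(r[0]),np.array(r[1]),r[2],np.median(p[:,2]))
go(439,0,120,163.7)
```

```text
wrist 2577 [439.5  -0.3] [34.3 69.6] 73.73713684082031 40.55490670659253
scene 198 [439.6   0.8] [32.2 71.8] 76.96018981933594 40.64943444617131
t 7.05 pos [438.1   0.3 167.1] rot [-179.8    0.    73.7] delta [-0.   1.  47.1] roll -18.0
```

View pics/w3.png

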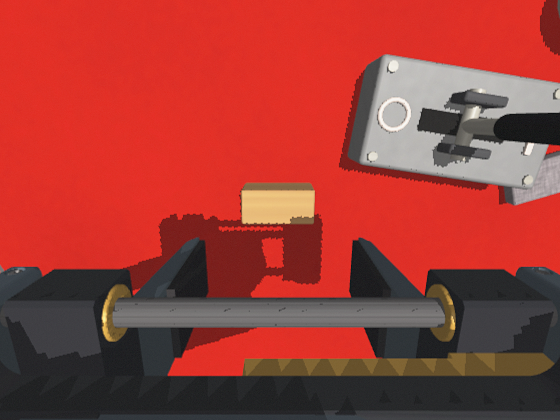

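Wrist view: the block stands on the bench at px (278,203), centre (439.5,0), yaw -16.3°. The switch ring is on the robot side at (394,113). Next I turn 90° and regrasp across the block's width.

Emit:
arm_command(rows=[{"delta_pos": [0, 1, 0], "roll": -18, "jaw": 62}, {"delta_pos": [0, 1, 0], "roll": -18, "jaw": 62}, {"delta_pos": [0, 1, 0], "roll": -18, "jaw": 62}, {"delta_pos": [0, 1, 0], "roll": -18, "jaw": 62}, {"delta_pos": [0, 1, 0], "roll": -18, "jaw": 62}, {"delta_pos": [0, 1, 0], "roll": -18, "jaw": 62}, {"delta_pos": [0, 1, 0], "roll": -18, "jaw": 62}, {"delta_pos": [0, 1, 0], "roll": -18, "jaw": 62}, {"delta_pos": [0, 1, 0], "roll": -18, "jaw": 62}, {"delta_pos": [0, 1, 0], "roll": -18, "jaw": 62}, {"delta_pos": [0, 1, 0], "roll": -18, "jaw": 62}, {"delta_pos": [0, 1, 0], "roll": -18, "jaw": 62}, {"delta_pos": [0, 1, 40], "roll": -18, "jaw": 62}, {"delta_pos": [0, 1, 80], "roll": -18, "jaw": 62}, {"delta_pos": [0, 1, 110], "roll": -18, "jaw": 62}, {"delta_pos": [0, 1, 110], "roll": -18, "jaw": 62}, {"delta_pos": [0, 1, 110], "roll": -18, "jaw": 62}])

```text
time_s: 8.47
ee_pos: [438.2, 0.1, 56.5]
ee_rot: [-179.9, -0.4, 163.7]
force: [-0.5, 0.4, 0.1]
gripper_width: 56.3
gripper_force: 0.0
```

Run:
```python
from h import *
go(439.4,0,11,163.7)
```

```text
t 8.4667 pos [4.38231819e+02 8.42583285e-02 5.65207602e+01] rot [-179.89868822   -0.36199609  163.71573129] delta [-1.4  0.3 45.5] roll 0.0
```

Emit:
arm_command(rows=[{"delta_pos": [-1, 0, 15], "roll": 0, "jaw": 62}, {"delta_pos": [-1, 0, 30], "roll": 0, "jaw": 62}, {"delta_pos": [-1, 0, 40], "roll": 0, "jaw": 62}, {"delta_pos": [-1, 0, 45], "roll": 0, "jaw": 62}, {"delta_pos": [-1, 0, 45], "roll": 0, "jaw": 62}, {"delta_pos": [-1, 0, 45], "roll": 0, "jaw": 62}])

```text
time_s: 8.97
ee_pos: [442.2, -0.3, 14.4]
ee_rot: [180.0, 0.1, 163.7]
force: [0.4, -0.2, -0.4]
gripper_width: 56.3
gripper_force: 0.0
```

Emit:
arm_command(rows=[{"delta_pos": [0, 0, 0], "roll": 0, "jaw": 20}, {"delta_pos": [0, 0, 0], "roll": 0, "jaw": 20}, {"delta_pos": [0, 0, 0], "roll": 0, "jaw": 20}, {"delta_pos": [0, 0, 0], "roll": 0, "jaw": 20}, {"delta_pos": [0, 0, 0], "roll": 0, "jaw": 20}, {"delta_pos": [0, 0, 0], "roll": 0, "jaw": 20}, {"delta_pos": [0, 0, 0], "roll": 0, "jaw": 20}], squeeze=15)

```text
time_s: 9.55
ee_pos: [441.5, -0.2, 13.9]
ee_rot: [180.0, 0.0, 163.7]
force: [-0.8, -0.3, 5.5]
gripper_width: 34.4
gripper_force: 15.0
```

Emit:
arm_command(rows=[{"delta_pos": [0, 0, -20], "roll": 0, "jaw": 20}, {"delta_pos": [0, 0, -50], "roll": 0, "jaw": 20}, {"delta_pos": [0, 0, -90], "roll": 0, "jaw": 20}, {"delta_pos": [0, 0, -130], "roll": 0, "jaw": 20}, {"delta_pos": [0, 0, -150], "roll": 0, "jaw": 20}, {"delta_pos": [0, 0, -150], "roll": 0, "jaw": 20}])

```text
time_s: 10.05
ee_pos: [444.3, -0.3, 167.9]
ee_rot: [179.9, 0.6, 163.7]
force: [1.2, 1.1, -1.1]
gripper_width: 34.1
gripper_force: 15.0
```

Run:
```python
from h import *
go(439,387,160,163.7); s=env.state();print(s["force"],s["gripper_width"])
```

```text
t 10.05 pos [ 4.44265938e+02 -3.49973022e-01  1.67925150e+02] rot [179.85794222   0.5713516  163.71705799] delta [113.7 370.3   7.7] roll 0.0
[ 1.20017799  1.07026314 -1.07868038] 34.07685178958154
```

Emit:
arm_command(rows=[{"delta_pos": [9, 30, 0], "roll": 0, "jaw": 20}, {"delta_pos": [20, 65, 0], "roll": 0, "jaw": 20}, {"delta_pos": [31, 100, 0], "roll": 0, "jaw": 20}, {"delta_pos": [42, 135, 0], "roll": 0, "jaw": 20}, {"delta_pos": [53, 170, 0], "roll": 0, "jaw": 20}, {"delta_pos": [64, 205, 0], "roll": 0, "jaw": 20}, {"delta_pos": [75, 240, 0], "roll": 0, "jaw": 20}, {"delta_pos": [86, 275, 0], "roll": 0, "jaw": 20}, {"delta_pos": [97, 310, 0], "roll": 0, "jaw": 20}, {"delta_pos": [106, 340, 0], "roll": 0, "jaw": 20}, {"delta_pos": [112, 362, 0], "roll": 0, "jaw": 20}, {"delta_pos": [114, 370, 0], "roll": 0, "jaw": 20}, {"delta_pos": [114, 370, 0], "roll": 0, "jaw": 20}, {"delta_pos": [114, 370, 0], "roll": 0, "jaw": 20}, {"delta_pos": [114, 370, 0], "roll": 0, "jaw": 20}])

```text
time_s: 11.3
ee_pos: [435.2, 385.2, 162.6]
ee_rot: [-179.9, -0.0, 163.7]
force: [-0.9, 0.5, 0.1]
gripper_width: 33.7
gripper_force: 15.0
```

Run:
```python
from h import *
np.set_printoptions(suppress=True,precision=1)
img,P,c,d=save("wrist","w4")
print(env.state()["ee_pos"],env.state()["ee_rot"])
a=np.radians(-16.3); ex=np.array([np.cos(a),np.sin(a)]); ey=np.array([-ex[1],ex[0]])
D=P[...,:2]-np.array([439,387]); X=D@ex; Y=D@ey; Z=P[...,2]
# wall tops profile: z 56..66
def prof(m,v,lo,hi,st):
    h,e=np.histogram(v[m],np.arange(lo,hi,st)); return [(int(b),int(n)) for b,n in zip(e,h)]
w=(Z>55)&(Z<67)
print("X",prof(w&(abs(Y)<40),X,-60,60,2)); print("Y",prof(w&(abs(X)<30),Y,-70,70,2))
m=w&(abs(X)<160)&(abs(Y)<180)
r=cv2.minAreaRect(P[m][:,:2].astype(np.float32)); print(r)
# held block
h=(Z>70)&(abs(X)<60)&(abs(Y)<60); print(h.sum())
```

```text
[435.4 385.2 163. ] [-179.9   -0.   163.6]
X [(-60, 0), (-58, 0), (-56, 0), (-54, 0), (-52, 0), (-50, 0), (-48, 188), (-46, 196), (-44, 273), (-42, 197), (-40, 189), (-38, 0), (-36, 0), (-34, 0), (-32, 0), (-30, 0), (-28, 0), (-26, 0), (-24, 0), (-22, 0), (-20, 0), (-18, 0), (-16, 0), (-14, 0), (-12, 0), (-10, 0), (-8, 0), (-6, 0), (-4, 0), (-2, 0), (0, 0), (2, 0), (4, 0), (6, 0), (8, 0), (10, 0), (12, 0), (14, 0), (16, 0), (18, 0), (20, 0), (22, 0), (24, 0), (26, 0), (28, 0), (30, 0), (32, 0), (34, 0), (36, 0), (38, 0), (40, 0), (42, 0), (44, 0), (46, 0), (48, 0), (50, 0), (52, 0), (54, 0), (56, 0)]
Y [(-70, 0), (-68, 0), (-66, 0), (-64, 0), (-62, 0), (-60, 0), (-58, 30), (-56, 140), (-54, 154), (-52, 146), (-50, 183), (-48, 0), (-46, 0), (-44, 0), (-42, 0), (-40, 0), (-38, 0), (-36, 0), (-34, 0), (-32, 0), (-30, 0), (-28, 0), (-26, 0), (-24, 0), (-22, 0), (-20, 0), (-18, 0), (-16, 0), (-14, 0), (-12, 0), (-10, 0), (-8, 0), (-6, 0), (-4, 0), (-2, 0), (0, 0), (2, 0), (4, 0), (6, 0), (8, 0), (10, 0), (12, 0), (14, 0), (16, 0), (18, 0), (20, 0), (22, 0), (24, 0), (26, 0), (28, 0), (30, 0), (32, 0), (34, 0), (36, 0), (38, 0), (40, 0), (42, 0), (44, 0), (46, 124), (48, 150), (50, 149), (52, 151), (54, 98), (56, 0), (58, 0), (60, 0), (62, 0), (64, 0), (66, 0)]
((483.69580078125, 385.9545593261719), (362.79315185546875, 188.71571350097656), 66.45625305175781)
67820
```

View pics/w4.png

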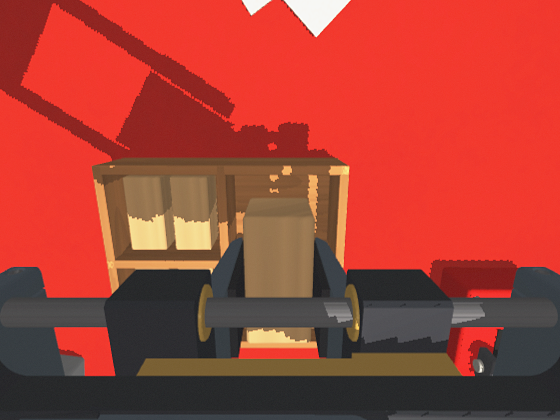

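Wrist view: the held block is at px (278,270) over the empty bay. The bay walls give its centre as about (438.7,386). I'll measure where the block sits in the jaw.

Run:
```python
from h import *
np.set_printoptions(suppress=True,precision=1)
q=np.load("w4.npz"); P=q["P"]; img=q["img"]
a=np.radians(-16.3); ex=np.array([np.cos(a),np.sin(a)]); ey=np.array([-ex[1],ex[0]])
D=P[...,:2]-np.array([438.7,386]); X=D@ex; Y=D@ey; Z=P[...,2]
for v in range(195,356,6): print(v,img[v,278],X[v,278].round(1),Y[v,278].round(1),Z[v,278].round(1))
s=env.state()["ee_pos"][:2]-np.array([438.7,386]); print("tcp",s@ex,s@ey)
m=(abs(Z-187)<8)&(img[...,2]>img[...,0]*1.3)&(abs(X)<50); print(np.percentile(X[m],[1,99]),np.percentile(Y[m],[1,99]),np.median(Z[m]))
```

```text
195 [ 56  88 129] -9.3 -3.3 6.8
201 [ 74 108 138] -40.0 -2.6 158.4
207 [ 71 101 130] -40.2 -2.5 172.0
213 [ 69  98 125] -40.1 -2.5 182.9
219 [ 80 118 151] -38.4 -2.5 187.4
225 [ 82 119 153] -36.1 -2.5 189.2
231 [ 79 118 151] -33.3 -2.5 189.9
237 [ 79 118 152] -29.9 -2.5 188.8
243 [ 80 119 152] -26.8 -2.5 188.6
249 [ 80 117 152] -24.0 -2.5 189.2
255 [ 80 117 152] -21.4 -2.5 190.4
261 [ 80 117 152] -17.9 -2.5 189.4
267 [ 80 118 151] -14.6 -2.5 189.1
273 [ 80 117 151] -11.8 -2.5 189.9
279 [ 78 116 150] -7.6 -2.5 188.1
285 [ 80 119 152] -4.6 -2.5 188.5
291 [ 79 116 150] -2.1 -2.5 190.0
297 [ 70  88 106] 1.6 -2.5 189.4
303 [74 72 73] -35.7 -2.2 256.3
309 [76 76 75] -35.5 -2.2 258.8
315 [78 76 79] -34.0 -2.2 259.3
321 [77 76 77] -32.3 -2.2 259.4
327 [ 73  92 115] -29.8 -2.2 258.5
333 [146 222 248] 23.1 -2.5 188.6
339 [143 218 245] 26.6 -2.5 188.8
345 [ 98 169 239] 129.5 -3.1 61.7
351 [ 49  58 243] 185.5 -3.4 0.9
tcp -2.937903826782589 -1.690200959968214
[-40.2  28.5] [-19.   14.3] 189.14922815420806
```

Emit:
arm_command(rows=[{"delta_pos": [-5.3, 2.4, 20], "roll": 0, "jaw": 20}, {"delta_pos": [-5.3, 2.4, 45], "roll": 0, "jaw": 20}, {"delta_pos": [-5.3, 2.4, 65], "roll": 0, "jaw": 20}, {"delta_pos": [-5.3, 2.4, 75], "roll": 0, "jaw": 20}, {"delta_pos": [-5.3, 2.4, 75], "roll": 0, "jaw": 20}, {"delta_pos": [-5.3, 2.4, 75], "roll": 0, "jaw": 20}])

```text
time_s: 11.85
ee_pos: [441.6, 387.1, 88.7]
ee_rot: [-180.0, 0.0, 163.7]
force: [0.8, -0.0, -0.1]
gripper_width: 33.9
gripper_force: 15.0
```

Run:
```python
from h import *
np.set_printoptions(suppress=True,precision=1)
img,P,c,d=save("wrist","w5")
a=np.radians(-16.3); ex=np.array([np.cos(a),np.sin(a)]); ey=np.array([-ex[1],ex[0]])
D=P[...,:2]-np.array([438.7,386]); X=D@ex; Y=D@ey; Z=P[...,2]
S=env.state(); s=S["ee_pos"][:2]-np.array([438.7,386]); print("tcp",s@ex,s@ey,S["ee_pos"],S["ee_rot"],S["force"])
col=(img[...,2]>img[...,0]*1.3)
zt=S["ee_pos"][2]+26
m=(abs(Z-zt)<6)&col&(abs(X)<60)&(abs(Y)<30); print("blk",np.percentile(X[m],[0.5,99.5]),np.percentile(Y[m],[1,99]),np.median(Z[m]))
w=(Z>55)&(Z<67)&col
for nm,mm,v in (("wX-",w&(abs(Y)<40)&(X<-30)&(X>-60),X),("wX+",w&(abs(Y)<40)&(X>30)&(X<60),X),("wY-",w&(abs(X)<30)&(Y<-40)&(Y>-65),Y),("wY+",w&(abs(X)<30)&(Y>40)&(Y<65),Y)):
    if mm.sum()>20: print(nm,mm.sum(),np.percentile(v[mm],[2,50,98]))
```

```text
tcp 2.7447801768481517 2.61385831791719 [442.1 387.7  89.6] [179.9   0.1 163.7] [-0.7  0.9 -0.2]
blk [-34.7  34.6] [-15.5  17.8] 115.21923191536862
wX- 1913 [-46.8 -43.3 -38.8]
wY- 1011 [-55.1 -50.5 -47.3]
wY+ 1009 [48.4 51.6 56.2]
```

Block is centred over the bay (X -34.7..34.6). Lowering it.

Emit:
arm_command(rows=[{"delta_pos": [0, 0, 8], "roll": 0, "jaw": 20}, {"delta_pos": [0, 0, 16], "roll": 0, "jaw": 20}, {"delta_pos": [0, 0, 24], "roll": 0, "jaw": 20}, {"delta_pos": [0, 0, 24], "roll": 0, "jaw": 20}, {"delta_pos": [0, 0, 24], "roll": 0, "jaw": 20}])

```text
time_s: 12.32
ee_pos: [440.8, 387.4, 63.7]
ee_rot: [-179.9, -0.0, 163.7]
force: [-0.5, -0.6, -0.5]
gripper_width: 33.9
gripper_force: 15.0
```

Emit:
arm_command(rows=[{"delta_pos": [0, 0, 8], "roll": 0, "jaw": 20}, {"delta_pos": [0, 0, 16], "roll": 0, "jaw": 20}, {"delta_pos": [0, 0, 24], "roll": 0, "jaw": 20}, {"delta_pos": [0, 0, 32], "roll": 0, "jaw": 20}, {"delta_pos": [0, 0, 36], "roll": 0, "jaw": 20}, {"delta_pos": [0, 0, 36], "roll": 0, "jaw": 20}, {"delta_pos": [0, 0, 36], "roll": 0, "jaw": 20}])

```text
time_s: 12.9
ee_pos: [441.2, 387.6, 28.0]
ee_rot: [-180.0, -0.0, 163.7]
force: [0.4, -0.1, 0.6]
gripper_width: 34.2
gripper_force: 15.0
```

Contact is expected at TCP height of about 20, so I go down slowly.

Emit:
arm_command(rows=[{"delta_pos": [0, 0, 1.5], "roll": 0, "jaw": 20}, {"delta_pos": [0, 0, 3], "roll": 0, "jaw": 20}, {"delta_pos": [0, 0, 4.5], "roll": 0, "jaw": 20}, {"delta_pos": [0, 0, 5.5], "roll": 0, "jaw": 20}, {"delta_pos": [0, 0, 5.5], "roll": 0, "jaw": 20}])

```text
time_s: 13.32
ee_pos: [441.2, 387.6, 22.8]
ee_rot: [-180.0, -0.0, 163.7]
force: [0.2, -0.6, -1.0]
gripper_width: 34.0
gripper_force: 15.0
```

Emit:
arm_command(rows=[{"delta_pos": [0, 0, 0.5], "roll": 0, "jaw": 20}, {"delta_pos": [0, 0, 1], "roll": 0, "jaw": 20}, {"delta_pos": [0, 0, 1.5], "roll": 0, "jaw": 20}, {"delta_pos": [0, 0, 1.5], "roll": 0, "jaw": 20}])

```text
time_s: 13.65
ee_pos: [441.3, 387.7, 21.3]
ee_rot: [-180.0, 0.0, 163.7]
force: [0.7, -0.2, -0.1]
gripper_width: 34.0
gripper_force: 15.0
```

Emit:
arm_command(rows=[{"delta_pos": [0, 0, 0.5], "roll": 0, "jaw": 20}, {"delta_pos": [0, 0, 0.7], "roll": 0, "jaw": 20}, {"delta_pos": [0, 0, 0.7], "roll": 0, "jaw": 20}])

```text
time_s: 13.9
ee_pos: [441.2, 387.7, 20.6]
ee_rot: [-180.0, -0.0, 163.7]
force: [-0.1, 0.2, -1.3]
gripper_width: 34.1
gripper_force: 15.0
```

Emit:
arm_command(rows=[{"delta_pos": [0, 0, 0.5], "roll": 0, "jaw": 20}, {"delta_pos": [0, 0, 0.7], "roll": 0, "jaw": 20}, {"delta_pos": [0, 0, 0.7], "roll": 0, "jaw": 20}])

```text
time_s: 14.15
ee_pos: [441.3, 387.7, 20.0]
ee_rot: [-180.0, 0.0, 163.7]
force: [-0.2, 0.3, -1.5]
gripper_width: 33.9
gripper_force: 15.0
```

Emit:
arm_command(rows=[{"delta_pos": [0, 0, 0.3], "roll": 0, "jaw": 20}, {"delta_pos": [0, 0, 0.5], "roll": 0, "jaw": 20}, {"delta_pos": [0, 0, 0.5], "roll": 0, "jaw": 20}])

```text
time_s: 14.4
ee_pos: [441.3, 387.7, 19.9]
ee_rot: [180.0, 0.0, 163.7]
force: [-1.3, -1.0, 3.9]
gripper_width: 34.1
gripper_force: 15.0
```

Contact at 3.9 N. Release, retreat and check.

Emit:
arm_command(rows=[{"delta_pos": [0, 0, 0], "roll": 0, "jaw": 52}, {"delta_pos": [0, 0, 0], "roll": 0, "jaw": 52}, {"delta_pos": [0, 0, 0], "roll": 0, "jaw": 52}, {"delta_pos": [0, 0, 0], "roll": 0, "jaw": 52}, {"delta_pos": [0, 0, 0], "roll": 0, "jaw": 52}, {"delta_pos": [0, 0, -15], "roll": 0, "jaw": 52}, {"delta_pos": [0, 0, -40], "roll": 0, "jaw": 52}, {"delta_pos": [0, 0, -80], "roll": 0, "jaw": 52}, {"delta_pos": [0, 0, -120], "roll": 0, "jaw": 52}, {"delta_pos": [0, 0, -160], "roll": 0, "jaw": 52}, {"delta_pos": [0, 0, -200], "roll": 0, "jaw": 52}, {"delta_pos": [0, 0, -230], "roll": 0, "jaw": 52}, {"delta_pos": [0, 0, -230], "roll": 0, "jaw": 52}, {"delta_pos": [0, 0, -230], "roll": 0, "jaw": 52}])

```text
time_s: 15.57
ee_pos: [442.0, 388.3, 251.6]
ee_rot: [179.8, 0.1, 163.7]
force: [0.2, -0.3, -0.3]
gripper_width: 47.9
gripper_force: 0.0
```

Run:
```python
from h import *
np.set_printoptions(suppress=True,precision=1)
img,P,c,d=save("wrist","w6")
a=np.radians(-16.3); ex=np.array([np.cos(a),np.sin(a)]); ey=np.array([-ex[1],ex[0]])
D=P[...,:2]-np.array([438.7,386]); X=D@ex; Y=D@ey; Z=P[...,2]
m=(abs(X)<38)&(abs(Y)<46)&(Z>25)&(Z<60); p=P[m]; print(m.sum(),np.percentile(X[m],[2,98]),np.percentile(Y[m],[2,98]),np.percentile(Z[m],[5,50,95]))
go(653,12,250,155.6)
```

```text
1713 [-34.5  32.8] [-14.8  17.7] [44.9 46.5 47.9]
t 15.6167 pos [441.1 387.6 249.4] rot [180.    0.  163.7] delta [-308.7 -301.1   -0.5] roll 1.62
```

View pics/w6.png

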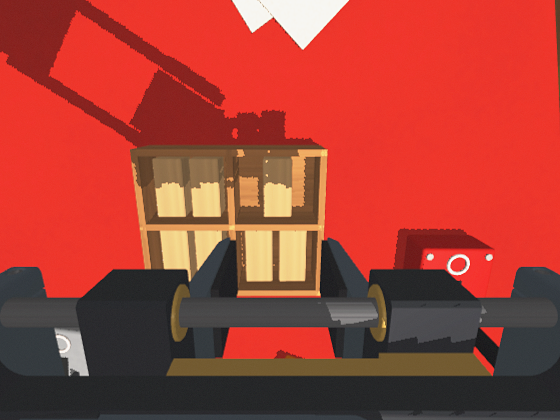

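Wrist view: the block lies flat in the bay at px (278,190), top at z 46. Now over to the switch, closing the fingers on the way.

Emit:
arm_command(rows=[{"delta_pos": [-309, -301, -10], "roll": 1.62, "jaw": 0}, {"delta_pos": [-309, -301, -10], "roll": 1.62, "jaw": 0}, {"delta_pos": [-309, -301, -10], "roll": 1.62, "jaw": 0}, {"delta_pos": [-309, -301, -10], "roll": 1.62, "jaw": 0}, {"delta_pos": [-309, -301, -10], "roll": 1.62, "jaw": 0}, {"delta_pos": [-309, -301, -10], "roll": 1.62, "jaw": 0}, {"delta_pos": [-309, -301, -10], "roll": 1.62, "jaw": 0}, {"delta_pos": [-309, -301, -10], "roll": 1.62, "jaw": 0}, {"delta_pos": [-309, -301, -10], "roll": 1.62, "jaw": 0}, {"delta_pos": [-309, -301, -10], "roll": 1.62, "jaw": 0}, {"delta_pos": [-309, -301, -10], "roll": 1.62, "jaw": 0}, {"delta_pos": [-309, -301, -10], "roll": 1.62, "jaw": 0}, {"delta_pos": [-309, -301, -10], "roll": 1.62, "jaw": 0}, {"delta_pos": [-309, -301, -10], "roll": 1.62, "jaw": 0}, {"delta_pos": [-309, -301, -10], "roll": 1.62, "jaw": 0}])

```text
time_s: 16.87
ee_pos: [652.6, 13.8, 259.1]
ee_rot: [-180.0, -0.1, 155.7]
force: [0.7, -0.4, 1.3]
gripper_width: 0.5
gripper_force: 0.0
```

Run:
```python
from h import *
np.set_printoptions(suppress=True,precision=1)
img,P,c,d=save("wrist","w7"); print(env.state()["ee_pos"],env.state()["ee_rot"])
hs=cv2.cvtColor(img,cv2.COLOR_BGR2HSV).astype(int); S,V=hs[...,1],hs[...,2]
x,y,z=P[...,0],P[...,1],P[...,2]
near=(abs(x-612)<110)&(abs(y-30)<90)
m=near&(z>49)&(z<60)&(S<70); nc,l,st,_=cv2.connectedComponentsWithStats(m.astype(np.uint8)); i=1+np.argmax(st[1:,4])
p=P[m]; r=cv2.minAreaRect(P[l==i][:,:2].astype(np.float32)); print("box",r)
a=np.radians(-24.4); u=np.array([np.cos(a),np.sin(a)]); v=np.array([-u[1],u[0]])
D=P[...,:2]-np.array([612,30.5]); U=D@u; W=D@v
for lo in range(70,180,10):
    m=near&(z>=lo)&(z<lo+10)&(abs(W)<14)&(abs(U)<50)&(V<110)
    if m.sum()>5: print(lo,m.sum(),"U",np.percentile(U[m],[5,50,95]),"W",np.percentile(W[m],[5,50,95]))
```

```text
[652.7  13.8 259.4] [-180.    -0.   155.7]
box ((610.5879516601562, 28.355327606201172), (89.38131713867188, 158.96075439453125), 65.30874633789062)
70 12 U [-13.2  -5.5  -3.9] W [-5.6 -1.3 14. ]
110 20 U [-7.6 -6.7 -3.6] W [-8.2 -2.   5.2]
120 24 U [-7.3 -6.3 -3. ] W [-8.7 -1.1  5. ]
130 22 U [-6.9 -5.9 -1.9] W [-9.5 -1.9  5.7]
140 34 U [-6.6 -5.6 -1.2] W [-9.1 -1.4  5.9]
150 30 U [-6.2 -5.5 -1.4] W [-9.2 -2.1  5.1]
160 57 U [-5.9 -3.9  6.8] W [-10.7  -2.7   6.1]
170 358 U [-4.2  2.3  9.7] W [-9.  -1.9  4.4]
```

View pics/w7.png

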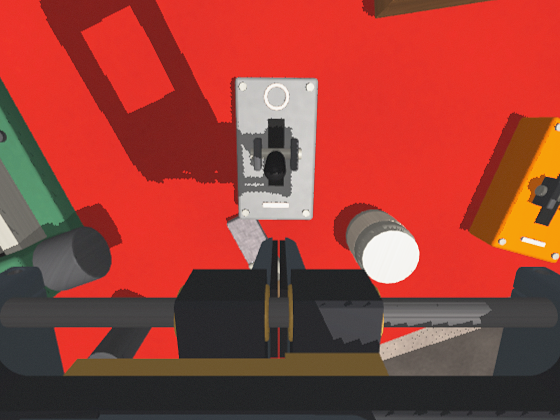

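Wrist view: switch box with ring at px (276,97), bar at (276,205) and lever at (277,165). Pivot is about (611,28.6), axis -24.6°. Descending on the bar side.

```bash
cat >> h.py <<'E'
O=np.array([611,28.6]); ua=np.radians(-24.6); U=np.array([np.cos(ua),np.sin(ua)]); V=np.array([-U[1],U[0]])
def lv():
    s=env.state(); d=np.array(s["ee_pos"][:2])-O; f=np.array(s["force"]); print("u",d@U,"v",d@V,"z",s["ee_pos"][2],"fu",f[:2]@U,"fv",f[:2]@V,"fz",f[2],"t",s["time_s"])
E
python3 - <<'E'
from h import *
go(*(O+45*U),110,155.4); lv()
E
```

```text
t 16.9167 pos [652.72454417  13.83637836 259.39495818] rot [-1.79997366e+02 -4.74333734e-02  1.55735550e+02] delta [ -1.   -3.9 149.4] roll 0.07
u 44.083274300451535 v 3.9455084108356635 z 259.3949581792524 fu -0.3546175281994856 fv 0.8439408072647214 fz 0.5321077474261391 t 16.9167
```

Emit:
arm_command(rows=[{"delta_pos": [-1, -4, 35], "roll": 0.07, "jaw": 0}, {"delta_pos": [-1, -4, 70], "roll": 0.07, "jaw": 0}, {"delta_pos": [-1, -4, 105], "roll": 0.07, "jaw": 0}, {"delta_pos": [-1, -4, 130], "roll": 0.07, "jaw": 0}, {"delta_pos": [-1, -4, 147], "roll": 0.07, "jaw": 0}, {"delta_pos": [-1, -4, 147], "roll": 0.07, "jaw": 0}, {"delta_pos": [-1, -4, 147], "roll": 0.07, "jaw": 0}])

```text
time_s: 17.5
ee_pos: [652.2, 9.1, 112.3]
ee_rot: [-180.0, -0.1, 155.3]
force: [0.3, 0.5, 0.7]
gripper_width: 0.3
gripper_force: 0.0
```

Emit:
arm_command(rows=[{"delta_pos": [4, 0, 0], "roll": 0, "jaw": 0}, {"delta_pos": [8, 0, 0], "roll": 0, "jaw": 0}, {"delta_pos": [12, 0, 0], "roll": 0, "jaw": 0}, {"delta_pos": [16, 0, 0], "roll": 0, "jaw": 0}, {"delta_pos": [20, 0, 0], "roll": 0, "jaw": 0}, {"delta_pos": [20, 0, 0], "roll": 0, "jaw": 0}])

```text
time_s: 18.0
ee_pos: [634.4, 16.8, 113.4]
ee_rot: [180.0, 0.1, 155.3]
force: [-0.5, 0.0, -0.8]
gripper_width: 0.4
gripper_force: 0.0
```

```bash
python3 -c "
from h import *
lv()"
```

```text
u 26.201150611214576 v -1.0104844483963658 z 113.44221277336077 fu -0.432691266181472 fv -0.17393435229825485 fz -0.7844288356950619 t 18.0
```

Emit:
arm_command(rows=[{"delta_pos": [2, 0, 0], "roll": 0, "jaw": 0}, {"delta_pos": [4, 0, 0], "roll": 0, "jaw": 0}, {"delta_pos": [6, 0, 0], "roll": 0, "jaw": 0}, {"delta_pos": [8, 0, 0], "roll": 0, "jaw": 0}, {"delta_pos": [10, 0, 0], "roll": 0, "jaw": 0}, {"delta_pos": [12, 0, 0], "roll": 0, "jaw": 0}, {"delta_pos": [14, 0, 0], "roll": 0, "jaw": 0}])

```text
time_s: 18.58
ee_pos: [622.4, 22.7, 113.1]
ee_rot: [179.9, 0.1, 155.3]
force: [4.2, 0.3, 5.1]
gripper_width: 0.2
gripper_force: 2.4
```

```bash
python3 -c "
from h import *
lv()"
```

```text
u 12.85516955580754 v -0.5964179464783841 z 113.10604881029175 fu 3.7359891974343875 fv 2.0243082661151846 fz 5.12980243476845 t 18.5833
```

Emit:
arm_command(rows=[{"delta_pos": [1, 0, 0], "roll": 0, "jaw": 0}, {"delta_pos": [2, 0, 0], "roll": 0, "jaw": 0}, {"delta_pos": [3, 0, 0], "roll": 0, "jaw": 0}, {"delta_pos": [4, 0, 0], "roll": 0, "jaw": 0}])

```text
time_s: 18.92
ee_pos: [618.2, 24.3, 112.4]
ee_rot: [180.0, -0.0, 155.3]
force: [4.9, 1.0, 2.3]
gripper_width: 0.3
gripper_force: 2.5
```

Emit:
arm_command(rows=[{"delta_pos": [0.7, 0, 0], "roll": 0, "jaw": 0}, {"delta_pos": [1.5, 0, 0], "roll": 0, "jaw": 0}])

```text
time_s: 19.08
ee_pos: [617.1, 24.8, 112.4]
ee_rot: [180.0, 0.0, 155.3]
force: [4.9, -0.2, 2.7]
gripper_width: 0.5
gripper_force: 2.5
```

Emit:
arm_command(rows=[{"delta_pos": [1, 0, 0], "roll": 0, "jaw": 0}, {"delta_pos": [2, 0, 0], "roll": 0, "jaw": 0}])

```text
time_s: 19.25
ee_pos: [615.3, 25.6, 112.2]
ee_rot: [180.0, 0.0, 155.3]
force: [5.9, 0.7, 0.7]
gripper_width: 0.5
gripper_force: 2.4
```

Emit:
arm_command(rows=[{"delta_pos": [1, 0, 0], "roll": 0, "jaw": 0}, {"delta_pos": [2, 0, 0], "roll": 0, "jaw": 0}])

```text
time_s: 19.42
ee_pos: [613.4, 26.4, 111.9]
ee_rot: [180.0, 0.0, 155.3]
force: [5.7, 2.2, 0.1]
gripper_width: 0.3
gripper_force: 2.3
```

Emit:
arm_command(rows=[{"delta_pos": [1, 0, 0], "roll": 0, "jaw": 0}, {"delta_pos": [2, 0, 0], "roll": 0, "jaw": 0}])

```text
time_s: 19.58
ee_pos: [611.4, 27.0, 111.7]
ee_rot: [-180.0, -0.0, 155.3]
force: [6.1, 1.4, -0.4]
gripper_width: 0.2
gripper_force: 2.2
```

Emit:
arm_command(rows=[{"delta_pos": [1, 0, 0], "roll": 0, "jaw": 0}, {"delta_pos": [2, 0, 0], "roll": 0, "jaw": 0}])

```text
time_s: 19.75
ee_pos: [609.4, 27.6, 111.5]
ee_rot: [-179.9, -0.0, 155.3]
force: [5.5, -0.5, -0.9]
gripper_width: 0.5
gripper_force: 2.0
```

Emit:
arm_command(rows=[{"delta_pos": [1, 0, 0], "roll": 0, "jaw": 0}, {"delta_pos": [2, 0, 0], "roll": 0, "jaw": 0}])

```text
time_s: 19.92
ee_pos: [607.4, 28.3, 111.7]
ee_rot: [-179.9, -0.0, 155.3]
force: [4.8, -0.5, -0.3]
gripper_width: 0.2
gripper_force: 1.8
```

Emit:
arm_command(rows=[{"delta_pos": [1, 0, 0], "roll": 0, "jaw": 0}, {"delta_pos": [2, 0, 0], "roll": 0, "jaw": 0}])

```text
time_s: 20.08
ee_pos: [605.5, 29.2, 112.1]
ee_rot: [-179.9, -0.0, 155.3]
force: [3.2, -1.0, -0.4]
gripper_width: 1.0
gripper_force: 1.6
```

Emit:
arm_command(rows=[{"delta_pos": [1, 0, 0], "roll": 0, "jaw": 0}, {"delta_pos": [2, 0, 0], "roll": 0, "jaw": 0}])

```text
time_s: 20.25
ee_pos: [603.8, 30.2, 112.4]
ee_rot: [-180.0, -0.0, 155.3]
force: [4.0, -1.3, -0.6]
gripper_width: 0.0
gripper_force: 1.6
```

Emit:
arm_command(rows=[{"delta_pos": [1, 0, 0], "roll": 0, "jaw": 0}, {"delta_pos": [2, 0, 0], "roll": 0, "jaw": 0}])

```text
time_s: 20.42
ee_pos: [602.1, 31.2, 112.5]
ee_rot: [-180.0, -0.0, 155.3]
force: [2.8, -0.9, -0.2]
gripper_width: 0.1
gripper_force: 1.5
```

Emit:
arm_command(rows=[{"delta_pos": [1, 0, 0], "roll": 0, "jaw": 0}, {"delta_pos": [2, 0, 0], "roll": 0, "jaw": 0}])

```text
time_s: 20.58
ee_pos: [600.6, 32.1, 112.7]
ee_rot: [-180.0, 0.0, 155.3]
force: [4.2, -1.0, -0.0]
gripper_width: 0.3
gripper_force: 2.0
```

Emit:
arm_command(rows=[{"delta_pos": [1, 0, 0], "roll": 0, "jaw": 0}, {"delta_pos": [2, 0, 0], "roll": 0, "jaw": 0}])

```text
time_s: 20.75
ee_pos: [599.8, 32.7, 112.9]
ee_rot: [180.0, 0.2, 155.3]
force: [6.1, -2.0, 0.0]
gripper_width: 0.3
gripper_force: 2.8
```

Emit:
arm_command(rows=[{"delta_pos": [0.5, 0, 0], "roll": 0, "jaw": 0}, {"delta_pos": [1, 0, 0], "roll": 0, "jaw": 0}])

```text
time_s: 20.92
ee_pos: [599.5, 32.9, 113.1]
ee_rot: [180.0, 0.2, 155.3]
force: [6.8, -3.4, -0.4]
gripper_width: 0.5
gripper_force: 3.0
```

Emit:
arm_command(rows=[{"delta_pos": [0.7, 0, 0], "roll": 0, "jaw": 0}, {"delta_pos": [1.3, 0, 0], "roll": 0, "jaw": 0}])

```text
time_s: 21.08
ee_pos: [599.1, 33.3, 113.4]
ee_rot: [179.9, 0.3, 155.3]
force: [7.6, -4.0, -1.0]
gripper_width: 0.7
gripper_force: 3.6
```

Emit:
arm_command(rows=[{"delta_pos": [0.7, 0, 0], "roll": 0, "jaw": 0}, {"delta_pos": [1.5, 0, 0], "roll": 0, "jaw": 0}])

```text
time_s: 21.25
ee_pos: [598.6, 33.7, 113.6]
ee_rot: [179.9, 0.5, 155.3]
force: [9.9, -3.3, -0.7]
gripper_width: 0.6
gripper_force: 4.3
```

Emit:
arm_command(rows=[{"delta_pos": [0.7, 0, 0], "roll": 0, "jaw": 0}, {"delta_pos": [1.5, 0, 0], "roll": 0, "jaw": 0}, {"delta_pos": [1.5, 0, 0], "roll": 0, "jaw": 0}])

```text
time_s: 21.5
ee_pos: [598.0, 34.1, 114.0]
ee_rot: [179.9, 0.6, 155.3]
force: [11.1, -4.1, -0.5]
gripper_width: 0.5
gripper_force: 4.7
```

Emit:
arm_command(rows=[{"delta_pos": [0.7, 0, 0], "roll": 0, "jaw": 0}, {"delta_pos": [1.5, 0, 0], "roll": 0, "jaw": 0}, {"delta_pos": [2, 0, 0], "roll": 0, "jaw": 0}])

```text
time_s: 21.75
ee_pos: [597.4, 34.5, 114.3]
ee_rot: [179.8, 0.7, 155.3]
force: [12.6, -5.8, -0.9]
gripper_width: 0.3
gripper_force: 5.8
```

Emit:
arm_command(rows=[{"delta_pos": [0.7, 0, 0], "roll": 0, "jaw": 0}, {"delta_pos": [1.5, 0, 0], "roll": 0, "jaw": 0}, {"delta_pos": [2, 0, 0], "roll": 0, "jaw": 0}, {"delta_pos": [2, 0, 0], "roll": 0, "jaw": 0}])

```text
time_s: 22.08
ee_pos: [596.8, 35.0, 114.7]
ee_rot: [179.8, 0.9, 155.3]
force: [14.3, -6.4, -0.9]
gripper_width: 0.4
gripper_force: 6.5
```

Emit:
arm_command(rows=[{"delta_pos": [1, 0, 0], "roll": 0, "jaw": 0}, {"delta_pos": [2, 0, 0], "roll": 0, "jaw": 0}, {"delta_pos": [2.5, 0, 0], "roll": 0, "jaw": 0}, {"delta_pos": [2.5, 0, 0], "roll": 0, "jaw": 0}])

```text
time_s: 22.42
ee_pos: [596.0, 35.6, 115.2]
ee_rot: [179.8, 1.1, 155.3]
force: [17.3, -7.5, -0.0]
gripper_width: 0.5
gripper_force: 7.6
```

```bash
python3 -c "
from h import *
lv()"
```

```text
u -16.575682899544955 v 0.08501605847723492 z 115.21561355597947 fu 18.831458442772426 fv 0.3949351108443643 fz -0.03682095100906446 t 22.4167
```

Held firmly against the off stop at 18.8 N. Back off, go over the lever, and come down on the ring side.

Emit:
arm_command(rows=[{"delta_pos": [-10, 0, 0], "roll": 0, "jaw": 0}, {"delta_pos": [-30, 0, 0], "roll": 0, "jaw": 0}, {"delta_pos": [-30, 0, -35], "roll": 0, "jaw": 0}, {"delta_pos": [-30, 0, -70], "roll": 0, "jaw": 0}, {"delta_pos": [-30, 0, -105], "roll": 0, "jaw": 0}, {"delta_pos": [-15, 0, -130], "roll": 0, "jaw": 0}, {"delta_pos": [20, 0, -130], "roll": 0, "jaw": 0}, {"delta_pos": [55, 0, -130], "roll": 0, "jaw": 0}, {"delta_pos": [90, 0, -130], "roll": 0, "jaw": 0}, {"delta_pos": [110, 0, -130], "roll": 0, "jaw": 0}, {"delta_pos": [110, 0, -130], "roll": 0, "jaw": 0}, {"delta_pos": [110, 0, -130], "roll": 0, "jaw": 0}])

```text
time_s: 23.42
ee_pos: [486.1, 84.4, 242.5]
ee_rot: [-179.9, -0.1, 155.4]
force: [-0.0, 0.7, 0.9]
gripper_width: 0.7
gripper_force: 0.0
```

Run:
```python
from h import *
np.set_printoptions(suppress=True,precision=1)
lv(); img,P,c,d=grab("side")
D=P[...,:2]-O; u=D@U; v=D@V; z=P[...,2]
for lo in range(70,180,10):
    m=(z>=lo)&(z<lo+10)&(abs(v)<14)&(abs(u)<100)&(img.max(-1)<110)
    if m.sum()>4: print(lo,m.sum(),np.percentile(u[m],[5,50,95]))
go(*(O-130*U),110,155.4)
```

```text
u -136.81689965950932 v -1.3041199428105716 z 242.4665439292195 fu -0.3419081873049101 fv 0.6396446347543588 fz 0.8731872008036051 t 23.4167
100 9 [-38.8 -33.  -26.5]
110 7 [-49.9 -39.7 -26.7]
120 9 [-52.  -43.  -36.5]
130 10 [-62.1 -54.1 -45.6]
140 14 [-69.8 -64.9 -51.2]
150 12 [-68.5 -62.7 -58.5]
t 23.4667 pos [487.3  84.  242.4] rot [-179.9   -0.1  155.3] delta [ -5.7   1.2 132.4] roll -0.02
```

Emit:
arm_command(rows=[{"delta_pos": [0, 1, 35], "roll": 0, "jaw": 0}, {"delta_pos": [0, 1, 70], "roll": 0, "jaw": 0}, {"delta_pos": [0, 1, 105], "roll": 0, "jaw": 0}, {"delta_pos": [0, 1, 132], "roll": 0, "jaw": 0}, {"delta_pos": [0, 1, 132], "roll": 0, "jaw": 0}, {"delta_pos": [-10, 1, 132], "roll": 0, "jaw": 0}, {"delta_pos": [-20, 1, 132], "roll": 0, "jaw": 0}, {"delta_pos": [-30, 1, 132], "roll": 0, "jaw": 0}, {"delta_pos": [-35, 1, 132], "roll": 0, "jaw": 0}, {"delta_pos": [-40, 1, 132], "roll": 0, "jaw": 0}, {"delta_pos": [-44, 1, 132], "roll": 0, "jaw": 0}, {"delta_pos": [-48, 1, 132], "roll": 0, "jaw": 0}, {"delta_pos": [-52, 1, 132], "roll": 0, "jaw": 0}, {"delta_pos": [-56, 1, 132], "roll": 0, "jaw": 0}, {"delta_pos": [-60, 1, 132], "roll": 0, "jaw": 0}])

```text
time_s: 24.72
ee_pos: [541.5, 60.7, 111.1]
ee_rot: [180.0, -0.2, 155.3]
force: [-3.9, 3.4, 5.8]
gripper_width: 0.5
gripper_force: 3.0
```

```bash
python3 -c "
from h import *
lv()"
```

```text
u -76.58655371342246 v 0.2467850389814829 z 111.09911860164118 fu -4.899036390607832 fv 1.4516833938112517 fz 5.825620482625788 t 24.7167
```

Emit:
arm_command(rows=[{"delta_pos": [-4, 0, 0], "roll": 0, "jaw": 0}, {"delta_pos": [-8, 0, 0], "roll": 0, "jaw": 0}, {"delta_pos": [-12, 0, 0], "roll": 0, "jaw": 0}, {"delta_pos": [-16, 0, 0], "roll": 0, "jaw": 0}, {"delta_pos": [-20, 0, 0], "roll": 0, "jaw": 0}, {"delta_pos": [-24, 0, 0], "roll": 0, "jaw": 0}, {"delta_pos": [-28, 0, 0], "roll": 0, "jaw": 0}, {"delta_pos": [-32, 0, 0], "roll": 0, "jaw": 0}, {"delta_pos": [-36, 0, 0], "roll": 0, "jaw": 0}, {"delta_pos": [-40, 0, 0], "roll": 0, "jaw": 0}, {"delta_pos": [-44, 0, 0], "roll": 0, "jaw": 0}, {"delta_pos": [-48, 0, 0], "roll": 0, "jaw": 0}])

```text
time_s: 25.72
ee_pos: [586.9, 39.4, 110.4]
ee_rot: [-180.0, -0.0, 155.3]
force: [-2.2, 2.1, 1.7]
gripper_width: -0.1
gripper_force: 1.9
```

Emit:
arm_command(rows=[{"delta_pos": [-2, 0, 0], "roll": 0, "jaw": 0}, {"delta_pos": [-4, 0, 0], "roll": 0, "jaw": 0}, {"delta_pos": [-6, 0, 0], "roll": 0, "jaw": 0}])

```text
time_s: 25.97
ee_pos: [591.9, 37.3, 110.6]
ee_rot: [180.0, -0.0, 155.3]
force: [-3.0, 3.9, 3.2]
gripper_width: 0.6
gripper_force: 2.3
```

```bash
python3 -c "
from h import *
lv()"
```

```text
u -21.04095673947952 v -0.010938770225611122 z 110.63759389168062 fu -4.32850849935638 fv 2.3162014542025067 fz 3.246038121298612 t 25.9667
```

Emit:
arm_command(rows=[{"delta_pos": [-2, 0, 0], "roll": 0, "jaw": 0}, {"delta_pos": [-4, 0, 0], "roll": 0, "jaw": 0}, {"delta_pos": [-6, 0, 0], "roll": 0, "jaw": 0}, {"delta_pos": [-8, 0, 0], "roll": 0, "jaw": 0}])

```text
time_s: 26.3
ee_pos: [599.4, 33.9, 110.5]
ee_rot: [180.0, -0.0, 155.3]
force: [-2.7, 3.4, 2.1]
gripper_width: 0.8
gripper_force: 2.3
```

Emit:
arm_command(rows=[{"delta_pos": [-2, 0, 0], "roll": 0, "jaw": 0}, {"delta_pos": [-4, 0, 0], "roll": 0, "jaw": 0}, {"delta_pos": [-6, 0, 0], "roll": 0, "jaw": 0}, {"delta_pos": [-8, 0, 0], "roll": 0, "jaw": 0}])

```text
time_s: 26.63
ee_pos: [606.2, 30.4, 109.8]
ee_rot: [-180.0, -0.1, 155.3]
force: [-3.3, 3.7, -0.6]
gripper_width: 0.6
gripper_force: 1.9
```

Emit:
arm_command(rows=[{"delta_pos": [-2, 0, 0], "roll": 0, "jaw": 0}, {"delta_pos": [-4, 0, 0], "roll": 0, "jaw": 0}, {"delta_pos": [-6, 0, 0], "roll": 0, "jaw": 0}, {"delta_pos": [-8, 0, 0], "roll": 0, "jaw": 0}])

```text
time_s: 26.97
ee_pos: [613.9, 26.7, 110.4]
ee_rot: [-180.0, -0.0, 155.3]
force: [-3.5, 1.7, -0.2]
gripper_width: 0.6
gripper_force: 1.5
```

Emit:
arm_command(rows=[{"delta_pos": [-1.5, 0, 0], "roll": 0, "jaw": 0}, {"delta_pos": [-3, 0, 0], "roll": 0, "jaw": 0}, {"delta_pos": [-4.5, 0, 0], "roll": 0, "jaw": 0}, {"delta_pos": [-6, 0, 0], "roll": 0, "jaw": 0}])

```text
time_s: 27.3
ee_pos: [619.6, 24.3, 110.7]
ee_rot: [-180.0, 0.0, 155.3]
force: [-3.2, 1.8, -0.2]
gripper_width: 0.5
gripper_force: 1.3
```

Emit:
arm_command(rows=[{"delta_pos": [-1, 0, 0], "roll": 0, "jaw": 0}, {"delta_pos": [-2, 0, 0], "roll": 0, "jaw": 0}, {"delta_pos": [-3, 0, 0], "roll": 0, "jaw": 0}, {"delta_pos": [-3, 0, 0], "roll": 0, "jaw": 0}])

```text
time_s: 27.63
ee_pos: [622.4, 23.2, 110.6]
ee_rot: [-180.0, 0.0, 155.3]
force: [-1.7, 0.8, 0.6]
gripper_width: 0.7
gripper_force: 0.9
```

Emit:
arm_command(rows=[{"delta_pos": [-1, 0, 0], "roll": 0, "jaw": 0}, {"delta_pos": [-2, 0, 0], "roll": 0, "jaw": 0}, {"delta_pos": [-3, 0, 0], "roll": 0, "jaw": 0}, {"delta_pos": [-4, 0, 0], "roll": 0, "jaw": 0}])

```text
time_s: 27.97
ee_pos: [623.1, 22.8, 110.3]
ee_rot: [-180.0, -0.4, 155.2]
force: [-8.7, 6.0, 3.5]
gripper_width: 0.4
gripper_force: 5.2
```

Emit:
arm_command(rows=[{"delta_pos": [-1, 0, 0], "roll": 0, "jaw": 0}, {"delta_pos": [-2, 0, 0], "roll": 0, "jaw": 0}, {"delta_pos": [-2.5, 0, 0], "roll": 0, "jaw": 0}, {"delta_pos": [-2.5, 0, 0], "roll": 0, "jaw": 0}])

```text
time_s: 28.3
ee_pos: [623.3, 22.7, 110.2]
ee_rot: [-179.9, -0.6, 155.2]
force: [-12.9, 7.5, 5.4]
gripper_width: 0.4
gripper_force: 7.0
```

Emit:
arm_command(rows=[{"delta_pos": [10, 0, 0], "roll": 0, "jaw": 0}, {"delta_pos": [35, 0, 0], "roll": 0, "jaw": 0}, {"delta_pos": [70, 0, 0], "roll": 0, "jaw": 0}, {"delta_pos": [70, 0, -40], "roll": 0, "jaw": 0}, {"delta_pos": [70, 0, -80], "roll": 0, "jaw": 0}, {"delta_pos": [70, 0, -120], "roll": 0, "jaw": 0}, {"delta_pos": [110, 0, -140], "roll": 0, "jaw": 0}, {"delta_pos": [140, 0, -140], "roll": 0, "jaw": 0}, {"delta_pos": [140, 0, -140], "roll": 0, "jaw": 0}, {"delta_pos": [140, 0, -140], "roll": 0, "jaw": 0}])

```text
time_s: 29.13
ee_pos: [501.0, 79.3, 251.8]
ee_rot: [179.9, 0.3, 155.3]
force: [0.4, -0.3, -0.3]
gripper_width: 0.8
gripper_force: 0.0
```

Run:
```python
from h import *
np.set_printoptions(suppress=True,precision=1)
lv(); img,P,c,d=save("side","d9")
D=P[...,:2]-O; u=D@U; v=D@V; z=P[...,2]
for lo in range(90,180,10):
    m=(z>=lo)&(z<lo+10)&(abs(v)<14)&(abs(u)<110)&(img.max(-1)<110)
    if m.sum()>4: print(lo,m.sum(),np.percentile(u[m],[5,50,95]))
```

```text
u -121.12430655483212 v 0.2777922431312898 z 251.8478513166782 fu 0.5129942419281681 fv -0.09926539442064099 fz -0.31342812510287565 t 29.1333
90 6 [21.7 24.4 32.2]
100 16 [22.8 27.1 36.4]
110 21 [28.9 37.6 45.4]
120 15 [39.2 44.5 50.1]
130 19 [47.5 51.8 59.9]
140 19 [53.7 61.2 68.7]
```

View pics/d9.png

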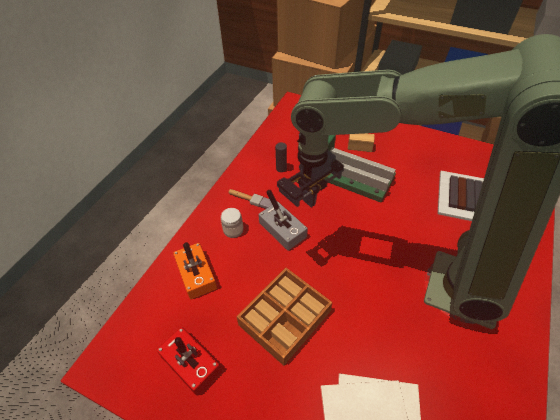

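The side view shows the block in the bay at px (287,332), the lever leaning towards the bar at (270,203) (about 0.7 rad), the robot clear and everything else unmoved. Handing in.

```bash
python3 -c "
from h import *
print(env.job_done())"
```

```text
the job is handed in; nothing more can be done
None
```

The job is handed in; the hand-in call gave no verdict. The block lies flat in the empty bay, the lever was pushed to its off stop (18.8 N) and then fully on, and the arm stands clear with nothing else seen to have moved, at about 29 s of the 72 s.

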